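Light the grinding wheel with the handlamp

TASK

The grinding wheel has to be looked over before use: lift the handlamp off its charging stand by its carrying handle and set it down gently on the open bench in front of the bare side of the grinder's near wheel, a hand or two away from it and with the handle end towards you. Then let go, and swivel the lamp's head click by click to three clicks left of straight ahead, so that it shines at the middle of the wheel. Do not tip the lamp, leave the other things on the bench as they are, and let go of the lamp at the end.

Things in the scene. Friction and masses are not known exactly. Their poses are not given: they have to be found in the camera images.
- lamp: The handlamp, about 0.8 kg. x is its forward direction, y its left, z up. Origin: middle of its underside. Black battery case 176 (x) x 84 (y) mm, its top 68 mm up, on a rubber foot; 142 mm tall over all. On top, at the back, the carrying handle; at the front (58 mm ahead of the origin) a round grey turret with the swivelling head. It balances about 30 mm behind the origin, under the handle. At the start it stands in the charging stand, facing the same way as the stand.
- lamp_handle: The lamp's carrying handle, fixed to the case (same origin and axes as the lamp): a round black bar 18 mm thick, its straight middle running along x from 15 to 70 mm behind the lamp's origin with its centre line 113 mm above the underside; 36 mm of free height beneath it.
- handle_grip (a point): Middle of the handle's bar, where it is best gripped, fingers closing across the bar (along the lamp's y); 36 mm behind and 113 mm above the lamp's origin.
- lamp_head (a joint): Head angle on its click swivel: 0 straight ahead (lens looks along the lamp's +x, away from the handle), growing to the lamp's left (anticlockwise from above); a click every 30 degrees (0.524 rad), stops near 137 degrees either way. Springs into the nearest click when let go; about 0.07 N m takes it over one while the rubber foot holds the case. Starts anywhere from two clicks right to one click left.
- head_grip (a point): Middle of the head, on the swivel axis, 119 mm above the lamp's underside and 58 mm ahead of its origin; turns with the head, x along the light. The head is a grey block 44 mm wide (y) and about 60 mm from lens to cooling fins (x), its top 23 mm above this point and its flat sides beginning 31 mm below it; take it by its two flat sides, fingers closing along y.
- lens (a point): Middle of the lamp's round white lens, on the front of the head; its x axis points along the light.
- stand: The charging stand, fixed to the bench: a grey plinth 204 (x) x 112 (y) mm, origin in the middle of its underside, x is the direction the lamp faces in it. The lamp stands on its platform 50 mm above the bench, inside a rim 12 mm high with about 6 mm of play all round.
- grinder: The bench grinder, fixed: origin on the bench under the near end of the shaft; its shaft runs along its y, away from the open bench, at 158 mm height; x points away from the tool rests, roughly as the world's x. Its board ends 15 mm beyond the origin on the open side.
- wheel_centre (a point): Middle of the bare outer side of the grinder's near wheel (white, 150 mm across), 34 mm along the grinder's y from its origin, 158 mm above the bench; that side faces the grinder's -y, towards the open bench. The open bench lies from there to the chisel, some 0.35 m.
- table: The wooden bench, its top at height 0.
- spray: Spray bottle, white with a blue trigger head, 84 mm across and 230 mm tall; leave alone.
- chisel: Wood chisel 275 mm long lying on the bench between the stand and the open place; leave alone.
- oilstone: Oilstone in a wooden block, 220 x 75 x 42 mm; leave alone.
- dresser: Grey dressing stick, 150 x 25 x 25 mm; leave alone.
- paste: Low steel tin, 68 mm across and 55 mm tall; leave alone.
- brush: Bench brush, 210 mm long; leave alone.
Not all that is in view belongs to the job. Leave any purple look-alike of the lamp alone.

How it is judged:
By the outcome, as a careful person would: the job done as asked, in the order asked, and still so for the second after the job is handed in, with the robot touching nothing.
It also fails if it takes over 67 s, if anything falls off the work surface, if the arm or the gripper's body presses on something with over 40 N, if the wrist force passes 120 N, or if a joint passes its speed limit or range.

ROBOT

A 7-joint arm with a two-finger parallel gripper is mounted at the origin on the work surface. World frame = base frame: x ahead of the robot, y to its left, z up, the work surface at z = 0. Lengths are in m, angles in rad, forces in N, time in s.
With the tool pointing down it reaches from about 0.425 to 0.925 m from the base axis. Payload 6.8 kg.
Tool frame: the origin (TCP) lies on the centre line of the jaws, within the pads' length; the fingertips stand 11 mm ahead of it and the grasp point (between the pads) lies 8 mm behind it; z points along the fingers, y is the direction in which the jaws open and shut (so a half turn about z gives the same grasp; the last joint's range is limited). The gripper opens to 85 mm and grips with 20 to 120 N. Pads are 22 mm wide; open, the fingers measure 114 mm over their backs; the gripper's body (76 mm by 85 mm) begins 54 mm behind the grasp point. The pads swing forward as they close: fully open they stand 13 mm farther back than shut.
Start: joints at [-1.388, 0.477, 0.022, 1.555, -0.011, 1.109, -0.083], TCP at [0.194, 0.647, 0.242] pointing down, gripper open.
Joint ranges: [-2.96, 2.96], [-0.34, 2.1], [-1.41, 1.46], [0.24, 2.44], [-1.37, 4.51], [0.17, 1.92], [-2.96, 2.96]. Speed limits (rad/s): [2.39, 2.39, 3.14, 3.14, 3.14, 3.14, 3.14].

INTERFACE

Orientations are given as a rotation vector (axis times angle).
In Python, from bench import r gives the robot as it stands.
- The arm moves only by the tool send_rows, never from a script. Its argument "deltas" is a list of rows, each a list of 7 numbers: the opening, from 0 (shut) to 1 (fully open), then the shift along the tool's x, y, z as a fraction of full scale, then the turn, a rotation vector about the tool's x, y, z as a fraction of full scale. In form: [[hand, x, y, z, ax, ay, az], ...]. A call has 1 to 20 rows; each row is the pose to reach, as a shift and turn from the pose commanded when the call began, along the tool's axes at that moment, turning the shorter way round; what a row does not reach only later rows make up. Full scale, the value 1, is 150 mm for a shift and 180 degrees for a turn. A row lasts 1/12 s, in which the tool goes at most 41.7 mm and 7.16 degrees, less where a joint would pass 70% of its speed; a pose out of reach is approached as far as the arm can. A call with a number of a shift or a turn outside -1 to 1 is refused whole. A call with a gripper value outside its range is refused whole. The fingers move at their own pace and stop on an object; "squeeze" is the grip in N (left out, the last holds). Time passes only in rows, so rows that repeat a pose let the fingers close. It gives the time, the measured TCP pose, the force and the opening at its end, in the units of the state.
- r.get_obs(): the state, without advancing time (a new reading comes with each control period).
- r.grab_frame(name): name is "scene" or "top"; returns a dict with "pixels" (384x512x3 uint8, red, green, blue), "camera_matrix" (3x3 intrinsics, pixels), "rvec" (rotation vector, rad) and "tvec" (3), from world to camera coordinates, as OpenCV has them. Camera axes: x right, y down, z forward; pixel columns grow to the right and rows downward; lengths in m; the calibration is good to about 2 mm. A picture is of the moment at which its call begins. There is no depth.
- r.hand_in(): hands the job in, once; it reports no verdict.
The state is a dict: "clock": time; "joints": joint angles; "qvel": joint speeds; "tau": joint torques, N m; "tcp_pos": TCP position; "orientation": TCP orientation; "contact_force": force on the tool from outside, world axes, zero at the start; "moment": the same for the moment, N m; "grip_width": finger opening in m.
Only numpy, scipy, OpenCV 4.12 (cv2) and the standard library are available. Lean on these libraries where they do the work, as an engineer would, in place of code of your own. Each camera call takes 0.05 s, during which the arm holds its last target. There are 200 camera calls.

## Working session

There is one attempt and no reset: what is moved stays moved. The work goes in short steps, Python scripts to look and compute and a tool call to move; the robot and the scene stay as the last step left them, time stands still between calls to the robot, and variables do not carry over. Pictures are saved under pics/ and viewed, about 8 in all and at most 12, crops included, and the job is handed in when it is done.

Besides the shell and the picture viewer there is one more tool, called after "Request:" as name(argument=value, ...) on one line, values as JSON. send_rows: Moves the arm, as the interface text tells. Shift numbers are shares of 150 mm and turn numbers shares of 180 degrees, none past 1 either way. Its arguments: {"type":"object","properties":{"deltas":{"type":"array","items":{"type":"array","items":{"type":"number"}}},"squeeze":{"type":"number"}},"required":["deltas"]}

```bash
mkdir -p pics
cat > h.py <<'E'
import numpy as np, cv2
from scipy.spatial.transform import Rotation as R
from bench import r
def snap(cam,name,crop=None,scale=1.5):
    f=r.grab_frame(cam); im=cv2.cvtColor(np.array(f["pixels"],np.uint8),cv2.COLOR_RGB2BGR)
    if crop: a,b,c,d=crop; im=im[b:d,a:c]
    im=cv2.resize(im,None,fx=scale,fy=scale,interpolation=cv2.INTER_CUBIC)
    cv2.imwrite("pics/"+name,im); np.savez("cam_"+cam+".npz",K=f["camera_matrix"],rv=f["rvec"],tv=f["tvec"])
def cam(c):
    d=np.load("cam_"+c+".npz"); return d["K"],d["rv"].astype(float).ravel(),d["tv"].astype(float).ravel()
def px2w(c,u,v,z):
    K,rv,tv=cam(c); M=cv2.Rodrigues(rv)[0]; o=-M.T@tv; d=M.T@np.linalg.inv(K)@np.array([u,v,1.]); return o+d*(z-o[2])/d[2]
def w2px(c,P):
    K,rv,tv=cam(c); return cv2.projectPoints(np.array(P,float).reshape(-1,1,3),rv,tv,K,None)[0].reshape(-1,2)
E
python3 - <<'E'
from h import *
snap("scene","s1.png");snap("top","t1.png")
o=r.get_obs();print(o)
for c in("scene","top"):
    K,rv,tv=cam(c);print(c,K[0,0],-cv2.Rodrigues(rv)[0].T@tv)
E
```

```text
{'clock': 0.1, 'joints': array([-1.38806961,  0.47774068,  0.02230586,  1.55630554, -0.01151012,
        1.10930839, -0.08304979]), 'qvel': array([-1.58496857e-04, -7.92420095e-04,  2.14369112e-04, -3.71374075e-03,
        8.53575310e-05, -6.39047927e-04,  3.66471058e-04]), 'tau': array([ 4.78961854e-03, -5.97768867e+01,  1.61397122e+00, -2.81955636e+01,
        1.28737694e-02,  4.93895132e-03, -1.14462824e-05]), 'tcp_pos': array([0.1933928 , 0.64618332, 0.24142649]), 'orientation': array([-4.55046524e-01, -3.10831526e+00,  2.55760607e-03]), 'contact_force': array([-0.27561853, -0.60617617, -0.29767491]), 'moment': array([-0.02299065,  0.02517964, -0.02018674]), 'grip_width': 0.08555287922317037}
scene 347.5322253651045 [1.2838759  0.07785504 0.97135027]
top 419.5440154148916 [0.34971563 0.01624864 1.26902775]
```

View pics/s1.png

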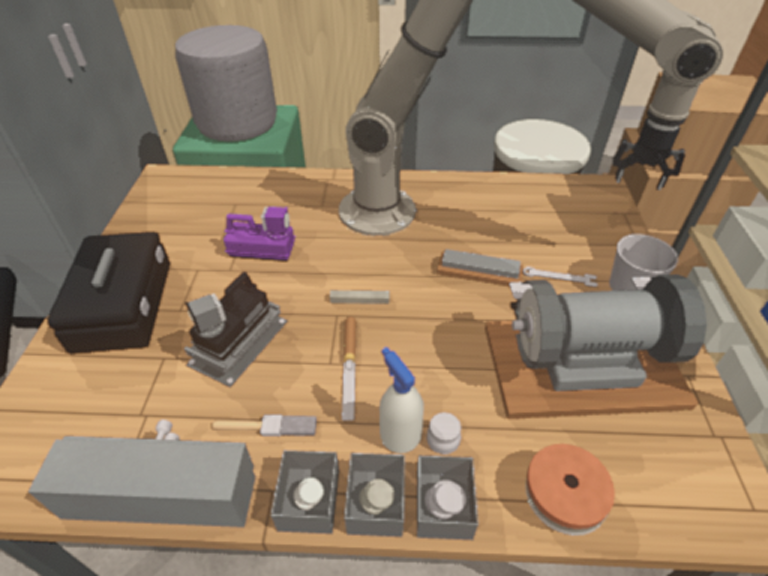

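View pics/t1.png

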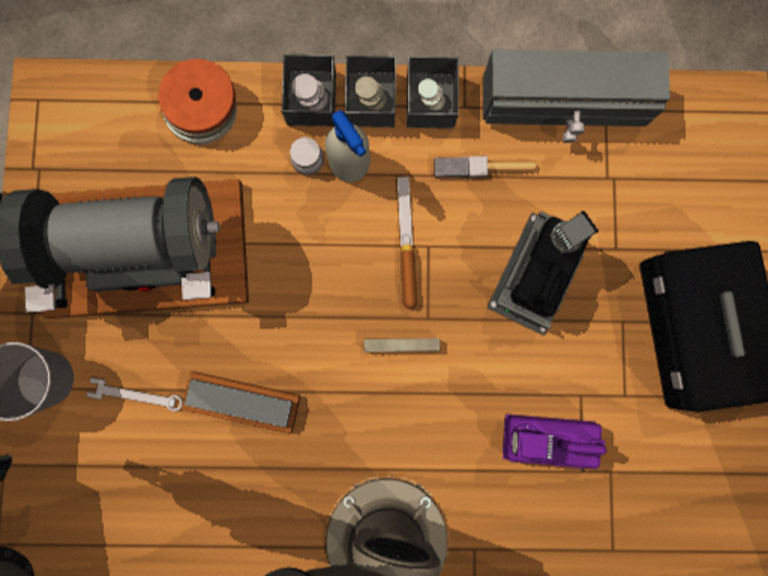

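The lamp on the stand is at top view (540,270): black, on a grey stand. The purple look-alike at (553,440) and the black tool case at (705,325) are not meant. I'll confirm this in enlarged crops.

Run:
```python
from h import *
snap("top","lampt.png",(315,130,415,230),6);snap("top","gr.png",(0,105,180,220),4.4)
snap("scene","lamps.png",(110,170,210,260),6)
```

```text
(no output)
```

View pics/lampt.png

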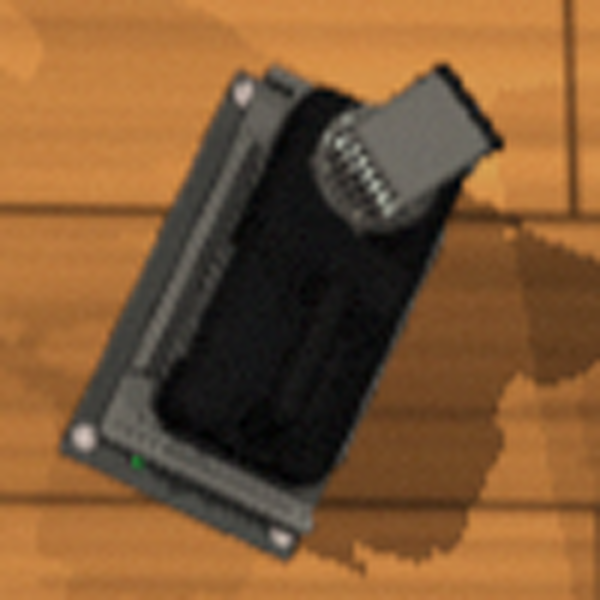

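View pics/gr.png

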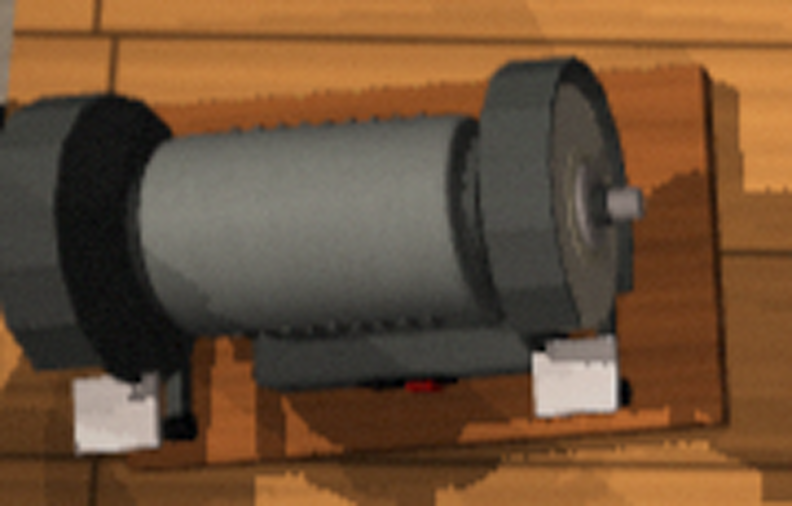

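View pics/lamps.png

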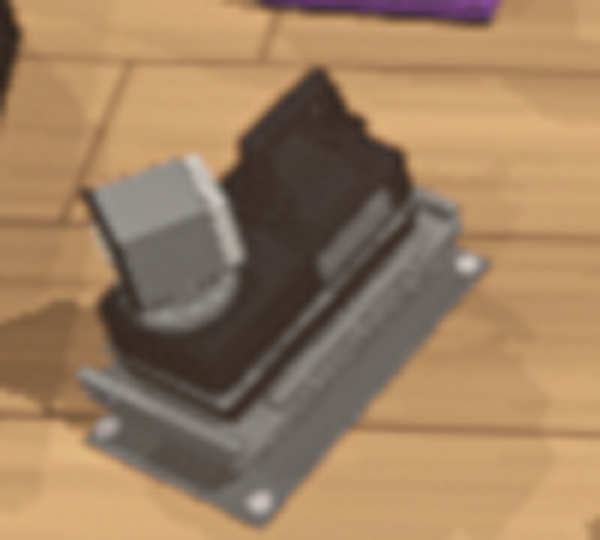

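Run:
```python
from h import *
from scipy.optimize import least_squares
T=lambda u,v:(315+u/6,130+v/6); S=lambda u,v:(110+u/6,170+v/6); G=lambda u,v:(u/4.4,105+v/4.4)
# stand screws (sx,sy)
top=[((-1,1),T(84,437)),((1,1),T(243,92)),((-1,-1),T(282,537))]
sc=[((-1,1),S(467,264)),((1,1),S(260,502)),((1,-1),S(107,427))]
def f(p):
    x,y,a,z,ix,iy=p; e=[]
    for c,l in(("top",top),("scene",sc)):
        for (s,t),uv in l:
            q=np.array([s*ix,t*iy]);P=[x+np.cos(a)*q[0]-np.sin(a)*q[1],y+np.sin(a)*q[0]+np.cos(a)*q[1],z]
            e+=list(w2px(c,[P])[0]-uv)
    return e
g=px2w("top",*T(200,300),0.02)
s=least_squares(f,[g[0],g[1],-.43,.02,.09,.045]);print("stand",s.x,np.degrees(s.x[2]),np.abs(s.fun).max())
x,y,a=s.x[:3];c,n=np.cos(a),np.sin(a)
print("grip est",x-c*.036,y-n*.036,.163)
print("headaxis",x+c*.058,y+n*.058,"px",w2px("top",[[x+c*.058,y+n*.058,.192]]))
a1=px2w("top",*T(365,170),.19);b1=px2w("top",*T(475,110),.19);print("head yaw",np.degrees(np.arctan2(*(b1-a1)[1::-1])))
p=px2w("top",*G(727,420),.02);q=px2w("top",*G(705,68),.02);print("board edge",p,q,np.degrees(np.arctan2(*(q-p)[1::-1])))
tip=px2w("top",*G(638,203),.158);print("shaft tip",tip)
# tip in scene for check
print("scene px of tip",w2px("scene",[tip])*1.5)
al=np.arctan2(*(q-p)[1::-1]);gy=np.array([-np.sin(al),np.cos(al)]);print("wheel",tip[:2]+.034*gy, w2px("top",[[*(tip[:2]+.034*gy),.158]])-[0,105])
for n_,uv in dict(chisel_tip=(403,180),chisel_end=(408,305),dresserL=(365,346),ston=(298,430)).items(): print(n_,px2w("top",uv[0]/1.5,uv[1]/1.5,.01))
o=r.get_obs();print(R.from_rotvec(o["orientation"]).as_matrix().round(3))
```

```text
stand [ 0.52420287 -0.30228508 -0.44074495  0.00308832  0.09881542  0.05565353] -25.25282569966519 0.39648083940008405
grip est 0.4916432397074816 -0.28692700130838616 0.163
headaxis 0.576660045759701 -0.3270286557465675 px [[386.05015769 152.67021469]]
head yaw -60.673789503861286
board edge [0.45775452 0.28178419 0.02      ] [0.70204698 0.30638737 0.02      ] 5.75098071459646
shaft tip [0.57793829 0.31174574 0.158     ]
scene px of tip [[514.00573601 323.095239  ]]
wheel [0.57453131 0.34557461] [[132.30839165  47.19119312]]
chisel_tip [ 0.71177935 -0.02435215  0.01      ]
chisel_end [ 0.45446624 -0.03707196  0.01      ]
dresserL [0.37140062 0.04778622 0.01      ]
ston [0.20587976 0.17613419 0.01      ]
[[-0.958  0.287 -0.   ]
 [ 0.287  0.958 -0.001]
 [-0.    -0.001 -1.   ]]
```

Top-crop: the lamp is black with a grey head at (420,140), lens edge at (475,105) and fins at (360,170), so the head sits one click right. The stand screws are at (84,437), (243,92) and (282,537). Grinder crop: shaft tip at (638,203), board edge from (705,68) to (727,420). This is the right lamp, so I'll plan the approach.

```bash
cat >> h.py <<'E'
def pose():
    o=r.get_obs(); M=R.from_rotvec(o["orientation"]).as_matrix(); return o,M,np.degrees(np.arctan2(M[1,1],M[0,1]))
def plan(wps):
    "waypoints x,y,z,psi(tool y angle deg) -> delta numbers x y z az"
    o,M,psi=pose(); p=o["tcp_pos"].copy()
    print("now",o["clock"],p.round(4),round(psi,2),"z",M[:,2].round(4),"w",round(o["grip_width"],4))
    for w in wps:
        a=np.radians(psi); ty=np.array([np.cos(a),np.sin(a),0]); tz=np.array([0,0,-1.]); tx=np.cross(ty,tz)
        d=np.array(w[:3])-p; k=np.round(np.array([d@tx,d@ty,d@tz])/.15,3); dz=(-(w[3]-psi)+180)%360-180; t=round(dz/180,4)
        print(w,"->",k.tolist(),t)
        p=p+.15*(k[0]*tx+k[1]*ty+k[2]*tz); psi-=t*180
E
python3 - <<'E'
from h import *
plan([(.28,.54,.36,40),(.40,.42,.38,5),(.48,.29,.38,-30),(.50,.15,.38,-60),(.52,.02,.36,-90),(.52,-.125,.34,-105),(.4916,-.2869-.0+.03,.30,-115.25),(.4916,-.2869,.25,-115.25)])
E
```

```text
now 0.25 [0.1935 0.6464 0.2418] 73.34 z [-2.e-04 -8.e-04 -1.e+00] w 0.0851
(0.28, 0.54, 0.36, 40) -> [-0.756, -0.514, -0.788] 0.1852
(0.4, 0.42, 0.38, 5) -> [-1.127, 0.098, -0.133] 0.1944
(0.48, 0.29, 0.38, -30) -> [-0.91, 0.456, -0.0] 0.1945
(0.5, 0.15, 0.38, -60) -> [-0.741, 0.582, -0.0] 0.1667
(0.52, 0.02, 0.36, -90) -> [-0.318, 0.818, 0.133] 0.1666
(0.52, -0.125, 0.34, -105) -> [-0.0, 0.966, 0.134] 0.0834
(0.4916, -0.2569, 0.3, -115.25) -> [0.045, 0.899, 0.266] 0.0569
(0.4916, -0.2869, 0.25, -115.25) -> [0.085, 0.181, 0.334] 0.0
```

Request:
send_rows(deltas=[[1,-0.38,-0.26,-0.788,0,0,0.09],[1,-0.76,-0.51,-0.788,0,0,0.185],[1,-0.76,-0.51,-0.788,0,0,0.185],[1,-0.76,-0.51,-0.788,0,0,0.185],[1,-0.76,-0.51,-0.788,0,0,0.185]])

```text
clock: 0.67
tcp_pos: [0.2858, 0.5376, 0.3646]
orientation: [1.344, 2.838, 0.007]
contact_force: [1.1, 0.4, 0.6]
grip_width: 0.0857
```

Request:
send_rows(deltas=[[1,-0.5,0.05,-0.133,0,0,0.1],[1,-1,0.1,-0.133,0,0,0.194],[1,-1,0.1,-0.133,0,0,0.194],[1,-1,0.1,-0.133,0,0,0.194],[1,-1,0.1,-0.133,0,0,0.194]])

```text
clock: 1.08
tcp_pos: [0.3951, 0.4292, 0.3818]
orientation: [2.138, 2.298, 0.003]
contact_force: [0.1, -1.6, -0.1]
grip_width: 0.0855
```

Request:
send_rows(deltas=[[1,-0.91,0.45,0,0,0,0.194],[1,-0.91,0.45,0,0,0,0.194],[1,-0.91,0.45,0,0,0,0.194],[1,-0.91,0.45,0,0,0,0.194],[1,-0.91,0.45,0,0,0,0.194]])

```text
clock: 1.5
tcp_pos: [0.4722, 0.298, 0.3812]
orientation: [2.729, 1.551, 0.002]
contact_force: [0.2, 0.1, 0.7]
grip_width: 0.0857
```

Run:
```python
from h import *
plan([(.50,.15,.38,-60),(.52,.02,.36,-90),(.52,-.125,.34,-105),(.4916,-.2569,.30,-115.25)])
```

```text
now 1.5 [0.4722 0.298  0.3812] -30.79 z [ 0.0021 -0.0015 -1.    ] w 0.0857
(0.5, 0.15, 0.38, -60) -> [-0.753, 0.664, 0.008] 0.1623
(0.52, 0.02, 0.36, -90) -> [-0.317, 0.817, 0.133] 0.1667
(0.52, -0.125, 0.34, -105) -> [0.0, 0.967, 0.133] 0.0833
(0.4916, -0.2569, 0.3, -115.25) -> [0.045, 0.899, 0.267] 0.0569
```

Request:
send_rows(deltas=[[1,-0.75,0.66,0,0,0,0.162],[1,-0.75,0.66,0,0,0,0.162],[1,-0.75,0.66,0,0,0,0.162],[1,-0.75,0.66,0,0,0,0.162],[1,-0.75,0.66,0,0,0,0.162]])

```text
clock: 1.92
tcp_pos: [0.4995, 0.1514, 0.3811]
orientation: [3.033, 0.816, 0.001]
contact_force: [-1.0, -0.9, -0.9]
grip_width: 0.0854
```

Request:
send_rows(deltas=[[1,-0.32,0.82,0.133,0,0,0.167],[1,-0.32,0.82,0.133,0,0,0.167],[1,-0.32,0.82,0.133,0,0,0.167],[1,-0.32,0.82,0.133,0,0,0.167],[1,-0.32,0.82,0.133,0,0,0.167]])

```text
clock: 2.33
tcp_pos: [0.5203, 0.0248, 0.3603]
orientation: [3.141, 0.009, -0.0]
contact_force: [0.6, -0.3, 0.1]
grip_width: 0.0855
```

Request:
send_rows(deltas=[[1,0,0.97,0.133,0,0,0.083],[1,0,0.97,0.133,0,0,0.083],[1,0,0.97,0.133,0,0,0.083],[1,0,0.97,0.133,0,0,0.083],[1,0,0.97,0.133,0,0,0.083]])

```text
clock: 2.75
tcp_pos: [0.5221, -0.121, 0.3403]
orientation: [3.116, -0.387, -0.0]
contact_force: [0.3, -0.2, 0.2]
grip_width: 0.0856
```

Request:
send_rows(deltas=[[1,0.045,0.9,0.267,0,0,0.057],[1,0.045,0.9,0.267,0,0,0.057],[1,0.045,0.9,0.267,0,0,0.057],[1,0.045,0.9,0.267,0,0,0.057],[1,0.045,0.9,0.267,0,0,0.057],[1,0.045,0.9,0.267,0,0,0.057]])

```text
clock: 3.25
tcp_pos: [0.4976, -0.2483, 0.3001]
orientation: [-3.072, 0.656, 0.001]
contact_force: [0.1, 0.3, 0.0]
grip_width: 0.0856
```

Run:
```python
from h import *
plan([(.4916,-.2869,.22,-115.25),(.4916,-.2869,.155,-115.25)]); print(r.get_obs()["joints"])
```

```text
now 3.25 [ 0.4976 -0.2483  0.3001] -114.1 z [-7.e-04  9.e-04 -1.e+00] w 0.0856
(0.4916, -0.2869, 0.22, -115.25) -> [0.069, 0.251, 0.534] 0.0064
(0.4916, -0.2869, 0.155, -115.25) -> [-0.0, 0.0, 0.433] -0.0
[-0.39530484  0.31973278  0.94730806  1.81670151 -0.28373664  1.15040243
 -1.34559061]
```

Request:
send_rows(deltas=[[1,0.069,0.251,0.53,0,0,0.0064],[1,0.069,0.251,0.53,0,0,0.0064],[1,0.069,0.251,0.53,0,0,0.0064],[1,0.069,0.251,0.53,0,0,0.0064],[1,0.069,0.251,0.53,0,0,0.0064]])

```text
clock: 3.67
tcp_pos: [0.4926, -0.2863, 0.2218]
orientation: [-3.065, 0.685, -0.001]
contact_force: [-0.1, -0.5, 0.5]
grip_width: 0.0855
```

Run:
```python
from h import *
snap("scene","g1.png",(100,110,230,260),4)
plan([(.4916,-.2869,.155,-115.25)]); print(r.get_obs()["joints"])
```

```text
now 3.7167 [ 0.493  -0.2866  0.2225] -115.18 z [ 2.3e-03  2.0e-04 -1.0e+00] w 0.0853
(0.4916, -0.2869, 0.155, -115.25) -> [-0.007, 0.006, 0.45] 0.0004
[-0.2496188   0.43837189  0.88457955  1.87518162 -0.39911497  1.01314384
 -1.20548909]
```

View pics/g1.png

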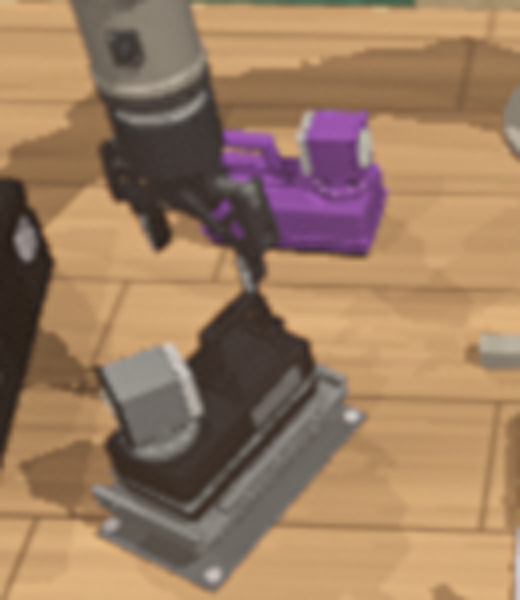

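The open jaws (tips at about (160,245) and (250,285)) hover above the handle, whose black top edge runs from (205,325) to (250,293). I'll compare this with the projected bar.

Run:
```python
from h import *
c,n=np.cos(-.4407),np.sin(-.4407)
P=[[.5242+c*u,-.3023+n*u,.172] for u in(-.015,-.036,-.07)]
print((w2px("scene",P)-[100,110])*4)
```

```text
[[205.61797088 324.12929089]
 [222.32151701 307.90139042]
 [248.57192036 282.39848646]]
```

Request:
send_rows(deltas=[[1,0,0.006,0.15,0,0,0],[1,0,0.006,0.2,0,0,0]])

```text
clock: 3.88
tcp_pos: [0.492, -0.2872, 0.1913]
orientation: [-3.065, 0.685, -0.003]
contact_force: [-0.8, 0.6, -0.6]
grip_width: 0.0853
```

Request:
send_rows(deltas=[[1,0.0,0,0.12,0,0,0],[1,0,0,0.25,0,0,0],[1,0,0,0.25,0,0,0],[1,0,0,0.25,0,0,0]])

```text
clock: 4.22
tcp_pos: [0.491, -0.288, 0.154]
orientation: [-3.065, 0.688, 0.001]
contact_force: [-1.2, 0.3, 0.3]
grip_width: 0.0855
```

Request:
send_rows(deltas=[[0,0,0,0,0,0,0],[0,0,0,0,0,0,0],[0,0,0,0,0,0,0],[0,0,0,0,0,0,0],[0,0,0,0,0,0,0],[0,0,0,0,0,0,0],[0,0,0,0,0,0,0],[0,0,0,0,0,0,0],[0,0,0,0,0,0,0],[0,0,0,0,0,0,0]], squeeze=60)

```text
clock: 5.05
tcp_pos: [0.4913, -0.2881, 0.154]
orientation: [-3.064, 0.689, -0.001]
contact_force: [-0.3, 3.7, 5.6]
grip_width: 0.0166
```

Request:
send_rows(deltas=[[0,0,0,-0.05,0,0,0],[0,0,0,-0.1,0,0,0],[0,0,0,-0.15,0,0,0],[0,0,0,-0.25,0,0,0],[0,0,0,-0.35,0,0,0],[0,0,0,-0.45,0,0,0],[0,0,0,-0.55,0,0,0],[0,0,0,-0.65,0,0,0],[0,0,0,-0.65,0,0,0],[0,0,0,-0.65,0,0,0]])

```text
clock: 5.88
tcp_pos: [0.4905, -0.2891, 0.2514]
orientation: [3.065, -0.69, 0.002]
contact_force: [0.0, -0.5, -7.7]
grip_width: 0.0164
```

Run:
```python
from h import *
snap("scene","l1.png",(90,90,250,260),3.5)
plan([(.4916,-.17,.252,-107),(.50,-.03,.252,-98),(.50,.10,.252,-88),(.5001,.1472,.2,-84.25)]); o=r.get_obs();print(o["joints"],o["contact_force"],o["moment"])
```

```text
now 5.9333 [ 0.49   -0.2885  0.2504] -115.38 z [-6.e-04  7.e-04 -1.e+00] w 0.0163
(0.4916, -0.17, 0.252, -107) -> [-0.329, -0.718, -0.01] -0.0465
(0.5, -0.03, 0.252, -98) -> [-0.22, -0.909, -0.0] -0.05
(0.5, 0.1, 0.252, -88) -> [-0.12, -0.859, -0.0] -0.0556
(0.5001, 0.1472, 0.2, -84.25) -> [0.011, -0.314, 0.346] -0.0208
[-0.271684    0.40561179  0.91364164  1.84775401 -0.36490433  1.06753143
 -1.23057283] [-0.68619257 -0.12399286 -8.90148331] [ 0.04916513  0.08857613 -0.01716447]
```

View pics/l1.png

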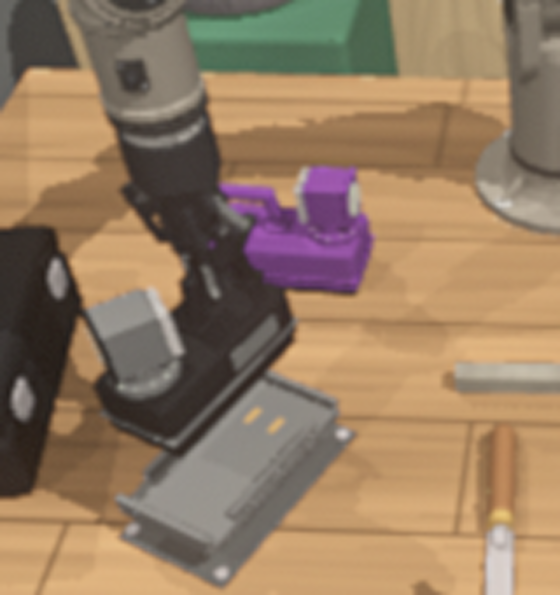

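The lamp hangs level, clear of the stand. It is held by the handle at (205,290), with its head at (130,335). Next I carry it across.

Request:
send_rows(deltas=[[0,-0.04,-0.1,0,0,0,-0.005],[0,-0.12,-0.26,0,0,0,-0.015],[0,-0.2,-0.44,0,0,0,-0.027],[0,-0.28,-0.62,0,0,0,-0.037],[0,-0.33,-0.72,0,0,0,-0.0465],[0,-0.36,-0.88,0,0,0,-0.056]])

```text
clock: 6.43
tcp_pos: [0.4959, -0.1461, 0.2496]
orientation: [3.113, -0.418, -0.006]
contact_force: [-1.1, -1.0, -8.9]
grip_width: 0.0164
```

Request:
send_rows(deltas=[[0,-0.05,-0.18,0,0,0,-0.01],[0,-0.09,-0.36,0,0,0,-0.02],[0,-0.13,-0.54,0,0,0,-0.03],[0,-0.17,-0.72,0,0,0,-0.04],[0,-0.21,-0.9,0,0,0,-0.05]])

```text
clock: 6.85
tcp_pos: [0.5023, -0.0068, 0.2498]
orientation: [3.136, -0.171, -0.004]
contact_force: [0.5, -0.4, -7.7]
grip_width: 0.0163
```

Request:
send_rows(deltas=[[0,-0.02,-0.18,0,0,0,-0.01],[0,-0.04,-0.36,0,0,0,-0.02],[0,-0.06,-0.54,0,0,0,-0.03],[0,-0.09,-0.7,0,0,0,-0.04],[0,-0.11,-0.8,0,0,0,-0.05],[0,-0.11,-0.84,0,0,0,-0.05],[0,-0.11,-0.84,0,0,0,-0.05]])

```text
clock: 7.43
tcp_pos: [0.5005, 0.1201, 0.2502]
orientation: [3.14, 0.077, -0.002]
contact_force: [0.9, 0.0, -8.3]
grip_width: 0.0159
```

Run:
```python
from h import *
plan([(.5001,.1472,.2,-84.25),(.5001,.1472,.125,-84.25)]); o=r.get_obs();print(o["joints"],o["contact_force"],o["moment"])
```

```text
now 7.4333 [0.5005 0.1201 0.2502] -87.18 z [-1.1e-03 -7.0e-04 -1.0e+00] w 0.0159
(0.5001, 0.1472, 0.2, -84.25) -> [0.006, -0.18, 0.335] -0.0163
(0.5001, 0.1472, 0.125, -84.25) -> [0.0, -0.0, 0.5] 0.0
[-0.98110001  0.24246908  0.74254078  1.96122321 -0.19250165  1.00977924
 -1.67135607] [ 8.81773892e-01  5.85832259e-03 -8.31686677e+00] [-0.05918359  0.03767792 -0.04079689]
```

Request:
send_rows(deltas=[[0,0,-0.07,0.1,0,0,-0.006],[0,0,-0.14,0.25,0,0,-0.012],[0,0.006,-0.18,0.4,0,0,-0.0163],[0,0.006,-0.18,0.55,0,0,-0.0163],[0,0.006,-0.18,0.7,0,0,-0.0163],[0,0.006,-0.18,0.8,0,0,-0.0163],[0,0.006,-0.18,0.83,0,0,-0.0163],[0,0.006,-0.18,0.83,0,0,-0.0163],[0,0.006,-0.18,0.83,0,0,-0.0163]])

```text
clock: 8.18
tcp_pos: [0.5014, 0.1449, 0.1271]
orientation: [3.137, 0.151, 0.001]
contact_force: [0.5, -0.0, -7.9]
grip_width: 0.0162
```

Run:
```python
from h import *
snap("top","p1.png",(120,110,260,230),5.6)
plan([(.5001,.1472,.107,-84.25)])
print((w2px("top",[[.5936,.1566,.161],[.5745,.3456,.158]])-[120,110])*5.6)
```

```text
now 8.2333 [0.5017 0.1454 0.1276] -84.44 z [ 1.9e-03  4.0e-04 -1.0e+00] w 0.0168
(0.5001, 0.1472, 0.107, -84.25) -> [-0.009, -0.013, 0.137] -0.0011
[[464.03375266 201.93587452]
 [ 68.87076175 236.33409828]]
```

View pics/p1.png

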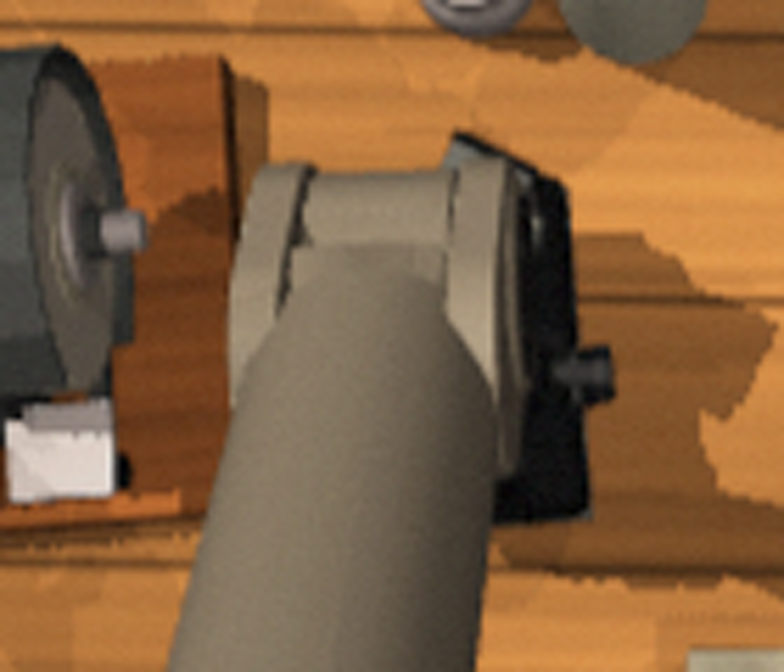

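The arm hides the head. The case's right edge from (572,190) to (590,520) runs parallel to the board edge, so the yaw is right. I'll lower it.

Request:
send_rows(deltas=[[0,-0.009,-0.013,0.03,0,0,-0.001],[0,-0.009,-0.013,0.06,0,0,-0.001],[0,-0.009,-0.013,0.09,0,0,-0.001],[0,-0.009,-0.013,0.11,0,0,-0.001],[0,-0.009,-0.013,0.125,0,0,-0.001],[0,-0.009,-0.013,0.135,0,0,-0.001],[0,-0.009,-0.013,0.135,0,0,-0.001],[0,-0.009,-0.013,0.135,0,0,-0.001]])

```text
clock: 8.9
tcp_pos: [0.4991, 0.1478, 0.1062]
orientation: [3.137, 0.159, -0.0]
contact_force: [-0.2, -0.8, -6.7]
grip_width: 0.0164
```

Request:
send_rows(deltas=[[0,0,0,0.005,0,0,0],[0,0,0,0.01,0,0,0],[0,0,0,0.015,0,0,0],[0,0,0,0.02,0,0,0],[0,0,0,0.02,0,0,0]])

```text
clock: 9.32
tcp_pos: [0.4987, 0.1488, 0.1038]
orientation: [-3.136, -0.16, 0.001]
contact_force: [-5.1, 1.1, 2.0]
grip_width: 0.0163
```

Request:
send_rows(deltas=[[0.4,0,0,0,0,0,0],[0.6,0,0,0,0,0,0],[0.6,0,0,0,0,0,0],[0.6,0,0,0,0,0,0],[0.6,0,0,0,0,0,0],[0.6,0,0,0,0,0,0],[0.6,0,0,-0.1,0,0,0],[0.6,0,0,-0.3,0,0,0],[0.6,0,0,-0.6,0,0,0],[0.6,0,0,-0.9,0,0,0],[0.6,0,0,-1,0,0,0],[0.6,0,0,-1,0,0,0]])

```text
clock: 10.32
tcp_pos: [0.5021, 0.1484, 0.2584]
orientation: [-3.133, -0.158, -0.013]
contact_force: [0.5, -0.5, -0.7]
grip_width: 0.0511
```

Run:
```python
from h import *
plan([(.42,.02,.25,-84.25)]);print(r.get_obs()["joints"])
```

```text
now 10.3167 [0.5021 0.1484 0.2584] -84.22 z [ 0.0079  0.0049 -1.    ] w 0.0511
(0.42, 0.02, 0.25, -84.25) -> [-0.631, 0.796, 0.056] 0.0002
[-1.02354378  0.24261234  0.73697618  1.93941548 -0.19334039  1.02025832
 -1.67060858]
```

Request:
send_rows(deltas=[[0.6,0,0.25,0,0,0,0],[0.6,0,0.5,0,0,0,0],[0.6,0,0.75,0,0,0,0],[0.6,0,1,0,0,0,0],[0.6,0,1,0,0,0,0],[0.6,0,1,0,0,0,0]])

```text
clock: 10.82
tcp_pos: [0.514, -0.0041, 0.253]
orientation: [3.138, 0.151, -0.0]
contact_force: [-0.5, -0.1, -0.9]
grip_width: 0.0513
```

Run:
```python
from h import *
snap("top","p2.png",(130,110,250,210),6.6);snap("scene","p2s.png",(220,140,400,280),4.2)
plan([])
H=np.array([.5936,.1566])
print((w2px("top",[[*H,.142],[.5745,.3456,.158]])-[130,110])*6.6)
```

```text
now 10.9167 [ 0.5141 -0.0007  0.2528] -84.16 z [-7.e-04  3.e-04 -1.e+00] w 0.0508
[[486.43241849 248.00201973]
 [ 15.16911207 278.53661584]]
```

View pics/p2.png

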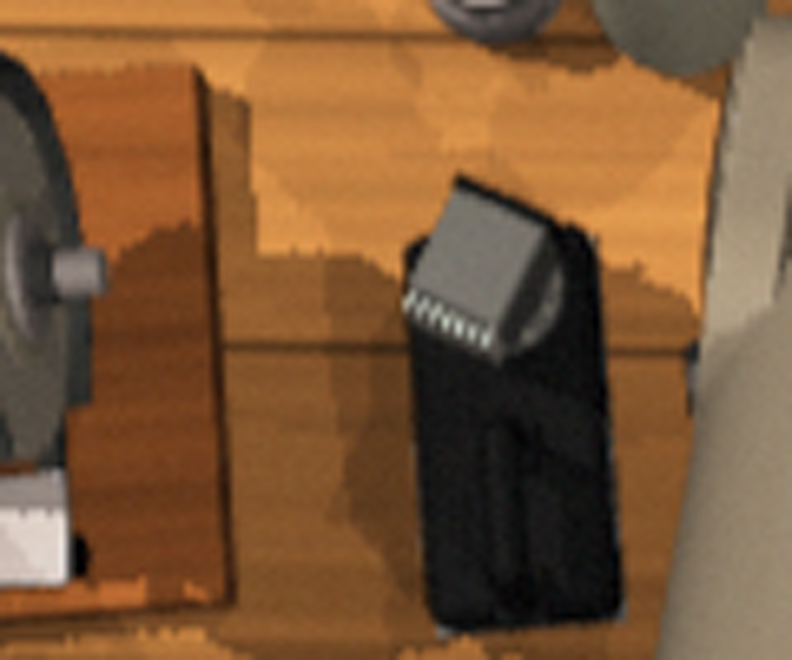

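The lamp stands free. Its case corners are at (408,240), (598,232), (622,620) and (434,632); the head front edge runs (460,180)–(555,225) and the fins (405,300)–(490,345), so it is still one click right. I'll refine its pose.

Run:
```python
from h import *
from scipy.optimize import least_squares
C=lambda u,v:np.array([130+u/6.6,110+v/6.6])
obs=[C(408,238),C(598,232),C(622,620),C(434,632)]; loc=[(.088,.042),(.088,-.042),(-.088,-.042),(-.088,.042)]
def f(p):
    x,y,a=p;return (w2px("top",[[x+np.cos(a)*u-np.sin(a)*v,y+np.sin(a)*u+np.cos(a)*v,.06] for u,v in loc])-obs).ravel()
s=least_squares(f,[.53,.15,.1]);x,y,a=s.x;print("case fit",s.x,np.degrees(a),s.fun.round(1))
print("axis from case",x+.058*np.cos(a),y+.058*np.sin(a)," grip",x-.036*np.cos(a),y-.036*np.sin(a))
fr=px2w("top",*C(507,203),.142);bk=px2w("top",*C(447,322),.135);print("head front/back",fr,bk,"yaw",np.degrees(np.arctan2(*(fr-bk)[1::-1])))
```

```text
case fit [0.53039877 0.15175377 0.08512968] 4.877571487645465 [ 0.2  0.3  0.1 -0.8  0.2  0.1 -0.4  0.4]
axis from case 0.5881887348130403 0.15668533092329662  grip 0.4945291411089963 0.1486928027129364
head front/back [0.61273279 0.14861725 0.142     ] [0.56358772 0.17293662 0.135     ] yaw -26.328450394362704
```

View pics/p2s.png

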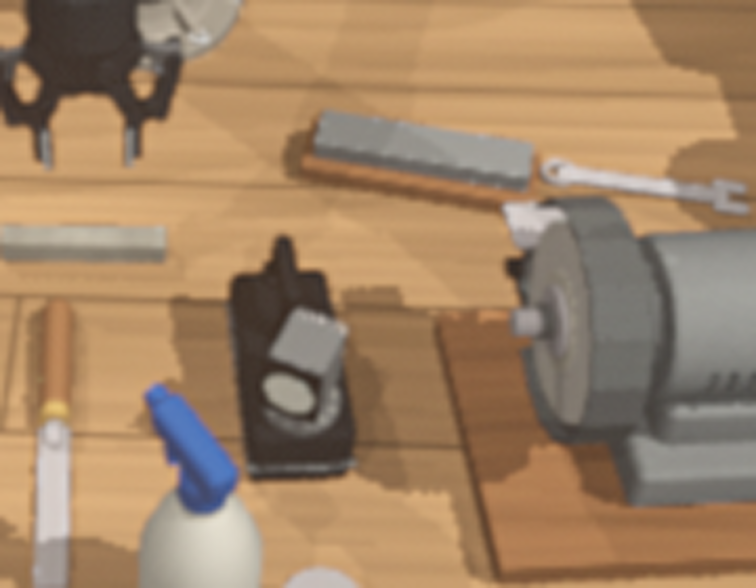

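Scene crop: the lens at (290,393) faces forward-right, the lamp stands flat, and the neighbouring things are untouched. Head axis ≈ (0.5885, 0.158), lamp yaw ≈ 5.5°. Now to grasp the head.

Run:
```python
from h import *
plan([(.55,.11,.23,-105),(.5885,.158,.19,-114.5)])
```

```text
now 10.9167 [ 0.5141 -0.0007  0.2528] -84.16 z [-7.e-04  3.e-04 -1.e+00] w 0.0508
(0.55, 0.11, 0.23, -105) -> [0.313, -0.71, 0.152] 0.1158
(0.5885, 0.158, 0.19, -114.5) -> [0.165, -0.375, 0.267] 0.0527
```

Request:
send_rows(deltas=[[0.75,0.15,-0.35,0.1,0,0,0.04],[0.75,0.31,-0.71,0.15,0,0,0.08],[0.75,0.31,-0.71,0.15,0,0,0.116],[0.75,0.31,-0.71,0.15,0,0,0.116],[0.75,0.31,-0.71,0.15,0,0,0.116]])

```text
clock: 11.33
tcp_pos: [0.5492, 0.1139, 0.2294]
orientation: [3.115, -0.398, -0.002]
contact_force: [0.1, -0.4, 0.1]
grip_width: 0.064
```

Request:
send_rows(deltas=[[0.75,0.165,-0.375,0.2,0,0,0.0527],[0.75,0.165,-0.375,0.2,0,0,0.0527],[0.75,0.165,-0.375,0.2,0,0,0.0527],[0.75,0.165,-0.375,0.2,0,0,0.0527],[0.75,0.165,-0.375,0.2,0,0,0.0527]])

```text
clock: 11.75
tcp_pos: [0.5877, 0.156, 0.2008]
orientation: [3.069, -0.667, -0.001]
contact_force: [-0.4, 0.3, -0.1]
grip_width: 0.0642
```

Run:
```python
from h import *
plan([(.5885,.158,.106,-114.5)]);print(r.get_obs()["joints"])
```

```text
now 11.75 [0.5877 0.156  0.2008] -114.52 z [-5.e-04 -9.e-04 -1.e+00] w 0.0642
(0.5885, 0.158, 0.106, -114.5) -> [-0.001, -0.014, 0.632] -0.0001
[-0.93873283  0.51615469  0.79803975  1.80171355 -0.43029476  1.00743919
 -1.96851232]
```

Request:
send_rows(deltas=[[0.75,0,-0.014,0.1,0,0,0],[0.75,0,-0.014,0.2,0,0,0],[0.75,0,-0.014,0.3,0,0,0],[0.75,0,-0.014,0.4,0,0,0],[0.75,0,-0.014,0.5,0,0,0],[0.75,0,-0.014,0.6,0,0,0],[0.75,0,-0.014,0.63,0,0,0],[0.75,0,-0.014,0.63,0,0,0],[0.75,0,-0.014,0.63,0,0,0]])

```text
clock: 12.5
tcp_pos: [0.5893, 0.1583, 0.1073]
orientation: [-3.069, 0.669, -0.001]
contact_force: [0.2, 0.3, 0.7]
grip_width: 0.0642
```

Run:
```python
from h import *
plan([(.5885,.158,.106,-114.5)]);o=r.get_obs();print(o["contact_force"])
```

```text
now 12.5 [0.5893 0.1583 0.1073] -114.59 z [ 8.e-04  3.e-04 -1.e+00] w 0.0642
(0.5885, 0.158, 0.106, -114.5) -> [-0.004, 0.004, 0.008] -0.0005
[0.24744762 0.2722506  0.66192428]
```

Request:
send_rows(deltas=[[0.65,0,0,0.008,0,0,0],[0.6,0,0,0.008,0,0,0],[0.56,0,0,0.008,0,0,0],[0.54,0,0,0.008,0,0,0],[0.54,0,0,0.008,0,0,0]], squeeze=20)

```text
clock: 12.92
tcp_pos: [0.59, 0.1602, 0.1058]
orientation: [-3.068, 0.666, -0.003]
contact_force: [2.6, 2.8, 2.2]
grip_width: 0.0464
```

Request:
send_rows(deltas=[[0.52,0,0,0,0,0,0],[0.5,0,0,0,0,0,0],[0.45,0,0,0,0,0,0],[0.4,0,0,0,0,0,0]])

```text
clock: 13.25
tcp_pos: [0.5903, 0.1606, 0.1059]
orientation: [-3.068, 0.666, -0.003]
contact_force: [2.3, 4.3, 4.6]
grip_width: 0.044
```

Run:
```python
from h import *
plan([]);o=r.get_obs();print(o["contact_force"],o["moment"])
```

```text
now 13.25 [0.5903 0.1606 0.1059] -114.49 z [ 0.0024  0.0019 -1.    ] w 0.044
[2.33374896 4.33114128 4.60772572] [ 1.05519075 -0.50797216  0.04450207]
```

Request:
send_rows(deltas=[[0.4,0,-0.015,0.0,0,0,0],[0.4,0,-0.015,0,0,0,0],[0.4,0,-0.015,0,0,0,-0.02],[0.4,0,-0.015,0,0,0,-0.04],[0.4,0,-0.015,0,0,0,-0.06],[0.4,0,-0.015,0,0,0,-0.08],[0.4,0,-0.015,0,0,0,-0.1],[0.4,0,-0.015,0,0,0,-0.12],[0.4,0,-0.015,0,0,0,-0.14],[0.4,0,-0.015,0,0,0,-0.16],[0.4,0,-0.015,0,0,0,-0.167],[0.4,0,-0.015,0,0,0,-0.167]])

```text
clock: 14.25
tcp_pos: [0.59, 0.1596, 0.1056]
orientation: [3.137, 0.151, -0.001]
contact_force: [-2.7, -1.9, 8.4]
grip_width: 0.044
```

Run:
```python
from h import *
plan([]);o=r.get_obs();print(o["contact_force"],o["moment"],o["joints"])
```

```text
now 14.25 [0.59   0.1596 0.1056] -84.48 z [-3.0e-04 -1.1e-03 -1.0e+00] w 0.044
[-2.71929229 -1.91079634  8.4067846 ] [-0.27879206  0.11330552  0.01099619] [-0.77845899  0.59404905  0.56588022  1.85413256 -0.42318101  0.81604143
 -1.46893858]
```

Request:
send_rows(deltas=[[0.4,-0.007,0.005,-0.006,0,0,-0.01],[0.4,-0.007,0.005,-0.006,0,0,-0.03],[0.4,-0.007,0.005,-0.006,0,0,-0.05],[0.4,-0.007,0.005,-0.006,0,0,-0.07],[0.4,-0.007,0.005,-0.006,0,0,-0.09],[0.4,-0.007,0.005,-0.006,0,0,-0.11],[0.4,-0.007,0.005,-0.006,0,0,-0.13],[0.4,-0.007,0.005,-0.006,0,0,-0.15],[0.4,-0.007,0.005,-0.006,0,0,-0.167],[0.4,-0.007,0.005,-0.006,0,0,-0.167],[0.4,-0.007,0.005,-0.006,0,0,-0.167]])

```text
clock: 15.17
tcp_pos: [0.5899, 0.1594, 0.106]
orientation: [2.991, 0.956, 0.002]
contact_force: [5.3, 0.1, -1.2]
grip_width: 0.044
```

Run:
```python
from h import *
plan([]);o=r.get_obs();print(o["contact_force"],o["moment"])
```

```text
now 15.1667 [0.5899 0.1594 0.106 ] -54.57 z [ 1.7e-03 -8.0e-04 -1.0e+00] w 0.044
[ 5.29759564  0.10300301 -1.23732602] [-0.1084117  -1.25635677  0.02621029]
```

Request:
send_rows(deltas=[[0.4,0.0065,0.005,0,0,0,-0.01],[0.4,0.0065,0.005,0,0,0,-0.03],[0.4,0.0065,0.005,0,0,0,-0.05],[0.4,0.0065,0.005,0,0,0,-0.07],[0.4,0.0065,0.005,0,0,0,-0.09],[0.4,0.0065,0.005,0,0,0,-0.11],[0.4,0.0065,0.005,0,0,0,-0.13],[0.4,0.0065,0.005,0,0,0,-0.15],[0.4,0.0065,0.005,0,0,0,-0.167],[0.4,0.0065,0.005,0,0,0,-0.167],[0.4,0.0065,0.005,0,0,0,-0.167]])

```text
clock: 16.08
tcp_pos: [0.5908, 0.16, 0.1059]
orientation: [2.642, 1.698, 0.001]
contact_force: [5.8, -0.1, -1.6]
grip_width: 0.0438
```

Run:
```python
from h import *
plan([]);o=r.get_obs();print(o["contact_force"],o["moment"],o["joints"])
```

```text
now 16.0833 [0.5908 0.16   0.1059] -24.53 z [ 1.e-03 -2.e-04 -1.e+00] w 0.0438
[ 5.84893551 -0.13101579 -1.56650986] [-0.0052855  -1.36519334  0.0433537 ] [-0.58401079  0.54435199  0.29202674  1.83970609 -0.21138599  0.78685952
 -0.61016672]
```

Request:
send_rows(deltas=[[0.4,0.004,0.009,0,0,0,-0.01],[0.4,0.004,0.009,0,0,0,-0.03],[0.4,0.004,0.009,0,0,0,-0.05],[0.4,0.004,0.009,0,0,0,-0.07],[0.4,0.004,0.009,0,0,0,-0.09],[0.4,0.004,0.009,0,0,0,-0.11],[0.4,0.004,0.009,0,0,0,-0.13],[0.4,0.004,0.009,0,0,0,-0.15],[0.4,0.004,0.009,0,0,0,-0.167],[0.4,0.004,0.009,0,0,0,-0.167],[0.4,0.004,0.009,0,0,0,-0.167]])

```text
clock: 17.0
tcp_pos: [0.5922, 0.16, 0.1059]
orientation: [2.111, 2.325, 0.001]
contact_force: [5.0, -0.3, -1.7]
grip_width: 0.0438
```

Run:
```python
from h import *
plan([]);o=r.get_obs();print(o["contact_force"],o["moment"])
```

```text
now 17.0 [0.5922 0.16   0.1059] 5.52 z [ 8.e-04 -2.e-04 -1.e+00] w 0.0438
[ 5.02847364 -0.25096585 -1.65614357] [ 0.01808551 -1.45083317  0.03558749]
```

Request:
send_rows(deltas=[[0.4,0,0.01,0,0,0,0],[0.4,0,0.01,0,0,0,0],[0.56,0,0.01,0,0,0,0],[0.62,0,0.01,0,0,0,0],[0.66,0,0.01,0,0,0,0],[0.66,0,0.01,0,0,0,0],[0.66,0,0.01,0,0,0,0],[0.66,0,0.01,-0.1,0,0,0],[0.66,0,0.01,-0.25,0,0,0],[0.66,0,0.01,-0.45,0,0,0],[0.66,0,0.01,-0.7,0,0,0],[0.66,0,0.01,-0.9,0,0,0],[0.66,0,0.01,-1,0,0,0],[0.66,0,0.01,-1,0,0,0]])

```text
clock: 18.17
tcp_pos: [0.5954, 0.161, 0.2606]
orientation: [2.107, 2.326, 0.011]
contact_force: [1.0, -0.1, 0.3]
grip_width: 0.056
```

Run:
```python
from h import *
plan([(.50,.015,.27,5.5),(.46,-.12,.27,5.5)])
```

```text
now 18.1667 [0.5954 0.161  0.2606] 5.67 z [ 0.0069  0.0029 -1.    ] w 0.056
(0.5, 0.015, 0.27, 5.5) -> [-0.906, -0.729, -0.063] 0.001
(0.46, -0.12, 0.27, 5.5) -> [-0.87, -0.351, 0.0] -0.0
```

Request:
send_rows(deltas=[[0.66,-0.3,-0.25,-0.06,0,0,0],[0.66,-0.6,-0.5,-0.06,0,0,0],[0.66,-0.9,-0.73,-0.06,0,0,0],[0.66,-0.9,-0.73,-0.06,0,0,0],[0.66,-0.9,-0.73,-0.06,0,0,0]])

```text
clock: 18.58
tcp_pos: [0.4935, 0.0085, 0.264]
orientation: [-2.116, -2.32, 0.006]
contact_force: [-0.2, -1.1, 0.0]
grip_width: 0.0559
```

Request:
send_rows(deltas=[[0.66,-0.3,-0.12,0,0,0,0],[0.66,-0.6,-0.24,0,0,0,0],[0.66,-0.87,-0.35,0,0,0,0],[0.66,-0.87,-0.35,0,0,0,0],[0.66,-0.87,-0.35,0,0,0,0],[0.66,-0.87,-0.35,0,0,0,0]])

```text
clock: 19.08
tcp_pos: [0.4579, -0.1203, 0.2644]
orientation: [-2.111, -2.326, 0.0]
contact_force: [0.8, 1.5, -0.1]
grip_width: 0.056
```

Run:
```python
from h import *
snap("top","f1.png",(100,105,240,210),5.6)
print((w2px("top",[[.590,.160,.142],[.5745,.3456,.158]])-[100,105])*5.6)
```

```text
[[573.54222855 245.56767952]
 [180.87076175 264.33409828]]
```

View pics/f1.png

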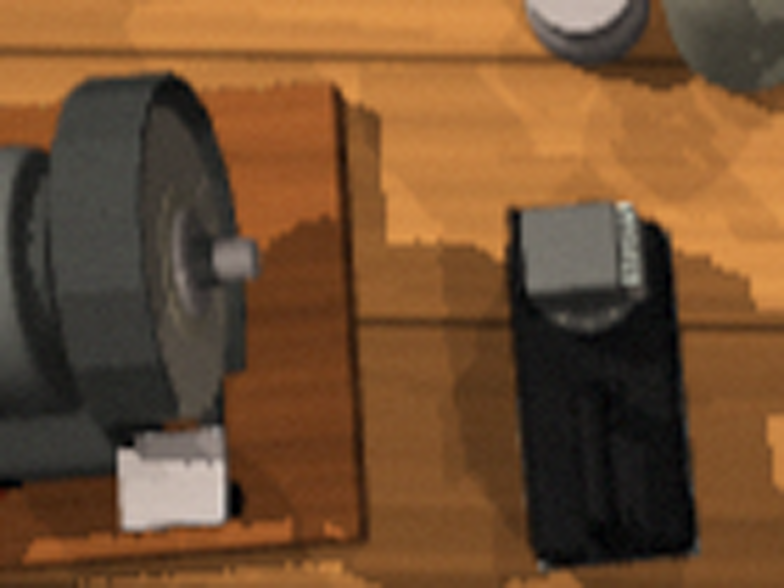

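Final view: the head top spans (520,210)–(615,203) to (612,288), with the lens edge on the left at x≈515 facing the wheel and the fins on the right at (628,245). The lamp is upright. A last check of the beam line:

Run:
```python
from h import *
C=lambda u,v:(100+u/5.6,105+v/5.6)
P=lambda u,v:px2w("top",*C(u,v),.142)[:2]
W=np.array([.5745,.3456])
front=(P(520,210)+P(525,293))/2; back=(P(615,203)+P(613,288))/2
d=front-back; print("head mid",(front+back)/2,"beam yaw",np.degrees(np.arctan2(d[1],d[0])))
e1=px2w("top",*C(694,548),.06);e2=px2w("top",*C(672,240),.06);a=np.arctan2(*(e2-e1)[1::-1]);print("case yaw",np.degrees(a))
for b in(np.arctan2(d[1],d[0]),a+np.pi/2):
    u=np.array([np.cos(b),np.sin(b)]);w=W-front;print("dist",w@u,"miss mm",1e3*(u[0]*w[1]-u[1]*w[0]))
```

```text
head mid [0.58854869 0.16252814] beam yaw 94.72463590263433
case yaw 5.360066573572976
dist 0.1613047146685032 miss mm -1.0781288413282721
dist 0.16128283826163825 miss mm -2.866952799747224
```

Beam misses the wheel middle by about 1–3 mm sideways, and the lens is about 0.16 m from the wheel. Handing in.

```bash
python3 -c "
from bench import r
print(r.hand_in())"
```

```text
the job is handed in; nothing more can be done
None
```

The lamp is off its stand and standing on the open bench in front of the grinder's near wheel, with its handle end towards the robot. I set it down, let go, and then turned the head four clicks in a single grip, from one click right to three clicks left. I paused at each click. The job was handed in at about 19 s, with the gripper clear of everything.

**Last top-view check:**
- **Upright:** The lamp looks level, with its case turned about 5.4° in the world frame. The grinder is turned about 5.8°.
- **Head:** The light points about 89–90° left of the lamp's forward direction.
- **Aim:** The beam passes about 1–3 mm to the side of the wheel middle. The lens is about 0.16 m away and, because of the lamp's own height, about 39 mm below the middle.
- **Other things:** The arm only passed over clear bench, and nothing looked moved in the views I took. The last view covers only the grinder and lamp area, so I did not check everything again at the end.

**Disagreements:** My estimates of the head axis differed by about 4 mm. Forces of up to 9 N at the wrist showed while the head was gripped and turned, so I corrected the gripper's position as it turned. The final picture shows no clear shift of the lamp.

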